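# Peel the compartment tray off the sticking stack and present it

## Robot

A 6-joint arm with a two-finger parallel gripper is mounted at the origin on the work surface. World frame = base frame: x ahead of the robot, y to its left, z up, the work surface at z = 0. Lengths are in mm, angles in rad, forces in N, time in s.
With the tool pointing down it reaches from about 350 to 875 mm from the base axis. Payload 4.2 kg.
Tool frame: the origin (TCP) lies midway between the tips of the shut fingers; the grasp point (between the pads) lies 19 mm behind it; y points along the fingers, x is the direction in which the jaws open and shut, and the axes are right-handed (so a half turn about y gives the same grasp; the last joint's range is limited). The gripper opens to 85 mm and grips with 20 to 120 N. Pads are 22 mm wide; open, the fingers measure 114 mm over their backs; the gripper's body (76 mm by 85 mm) begins 54 mm behind the grasp point. The pads swing forward as they close: fully open they stand 13 mm farther back than shut.
Start: joints at [1.512, 0.385, 0.008, 0, -1.194, -0.259], TCP at [195.266, 593.692, 231.312] pointing down, gripper open.
Joint ranges: [-3.14, 3.14], [-1.21, 2.06], [-1.07, 1.41], [-3.16, 2.05], [-2.99, -0.16], [-3.1, 3.1]. Speed limits (rad/s): [2.79, 2.79, 3.14, 3.14, 3.14, 3.14].

## Interface

Orientations are given as a unit quaternion [x, y, z, w].
In Python, from bench import read_state, get_image, job_done gives the robot as it stands.
- The arm moves only by the tool play_rows, never from a script. Its argument "series" is a list of rows, each a list of 7 numbers: the shift along the tool's x, y, z in m, then the turn, a rotation vector about the tool's x, y, z in rad, then the finger opening in m, from 0 to 0.0854. In form: [[x, y, z, wx, wy, wz, claw], ...]. A call has 1 to 10 rows; each row shifts and turns the pose as measured when the row begins, along the tool's axes as they then stand; what a row does not reach is not made up. A row lasts 1/10 s, in which the tool goes at most 50 mm and 8.59 degrees, less where a joint would pass 70% of its speed; a pose out of reach is approached as far as the arm can. A call with a gripper value outside its range is refused whole. The fingers move at their own pace and stop on an object; the grip force is fixed at half the most. Time passes only in rows, so rows that do not move let the fingers close. It gives the time, the measured TCP pose, the force and the opening at its end, in the units of the state.
- read_state(): the state, without advancing time (a new reading comes with each control period).
- get_image(name): name is "scene" or "side" or "wrist"; returns a dict with "color" (420x560x3 uint8, red, green, blue), "intrinsics" (3x3 intrinsics, pixels), "D" ([k1, k2, p1, p2, k3] as OpenCV has them; the pictures are not rectified), "origin" and "orientation" of the camera in the world. Camera axes: x right, y down, z forward; pixel columns grow to the right and rows downward; lengths in mm; the calibration is good to about 2 mm. A picture is of the moment at which its call begins. There is no depth.
- job_done(): hands the job in, once; it reports no verdict.
The state is a dict: "clock": time; "joints": joint angles; "joint_vel": joint speeds; "joint_efforts": joint torques, N m; "position": TCP position; "ee_rot": TCP orientation; "contact_force": force on the tool from outside, world axes, zero at the start; "wrist_torque": the same for the moment, N m; "gripper_width": finger opening in mm.
Only numpy, scipy, OpenCV 4.12 (cv2) and the standard library are available. Lean on these libraries where they do the work, as an engineer would, in place of code of your own. Each camera call takes 0.05 s, during which the arm holds its last target. There are 200 camera calls.

## Task

Swing the desk lamp's arm aside until no part of the lamp head hangs over the holder with the stack of formed trays. Then peel only the top tray off the stack, where it sticks: raise its thumb grip corner first, clearly tipped, while the opposite corner is still seated in the tray below, then take it away and hold it out level over the middle of the client mat, its floor a hand's width (100 mm) or more above the table. Finish while holding it there, with the lamp still clear and the other trays and everything else left where they were.

Things in the scene. Friction and masses are not known exactly. Their poses are not given: they have to be found in the camera images.
- stack: the tray holder, fixed: grey board 210 x 230 x 6 mm (x, y, z) with a white tray fixed on it and four posts 62 mm tall, 91 to 102 mm along x and 85 mm along y either side of centre, each with a sprung rubber pad that presses with about 6 N on the edge of the top tray's rim. Origin: centre of the board's underside, on the table. All trays share its axes.
- mid_tray: the middle tray, which stays: loose, plain white formed tray, rim 160 x 220 mm, 26 mm high, walls 2 mm, sloped 20 degrees, about 0.11 kg, nested 13 mm above the fixed bottom tray. Origin at the centre of its underside, 19 mm above the table.
- top_tray: the tray to peel off: white, rim 160 x 220 mm (x, y), 26 high, with divider ribs and an upright thumb grip at its -x -y corner; 0.08 to 0.15 kg. Origin: centre of its underside, nested 32 mm above the table, 13 above the middle tray's. The holder's pads make it stick near its 4 corners, 2 to 3 N each; a corner is free once raised about 7 mm. 2 to 3 mm play between walls.
- thumb_grip (a point): centre of the thumb grip's top face: solid upright block 16 mm thick, 36 long, 56 high on the top tray's floor, its long side along the line to the tray's centre. From the tray's origin it lies 42 mm along -x, 72 mm along -y, its top 58.5 mm up (32 mm above the rim): fingers take its upper 20 mm from above, clear of rim and posts. Axes as the tray's.
- far_corner (a point): outer tip of the top tray's rim at the corner opposite to the thumb grip: 80 mm along +x, 110 mm along +y, 26 mm above the underside of the tray.
- mid_far_corner (a point): the same rim corner of the middle tray (+x, +y); it lies 13 mm below far_corner while the top tray is nested.
- lamp_head (a point): centre of the top of the upright round black grip on the lamp head: 18 mm in diameter, 43 mm of it free above the white head; its top is 301 mm above the table. The head is a downward cone 110 mm wide at the bottom (196 to 255 mm above the table) around the same vertical line, 260 mm from the hinge.
- client_mat: fixed flat cloth mat, 160 x 160 x 3 mm, on the table to the right (-y) of the stack; origin at the centre of its underside. The tray's centre is to be held above its centre.
- water: bystander: clear bottle 64 mm wide, 200 mm tall; origin at the centre of its underside.
- jar: bystander: white jar 44 mm wide, 50 mm tall; origin at the centre of its underside.
- gel: bystander: clear bottle 60 mm wide, 150 mm tall; origin at the centre of its underside.
- cup: bystander: paper cup 72 mm wide, 85 mm tall; origin at the centre of its underside.
- rack: bystander: small ridged rack 75 x 55 mm, 49 mm tall; origin at the centre of its underside.
- marker: bystander: marker pen 133 mm long, 16 mm thick, lying along its x; origin at its underside near the middle.
- lamp_stand: the lamp's fixed post (20 mm, round foot 150 mm wide); origin under its foot, on the arm's vertical hinge line. The arm, a flat bar 20 mm wide, runs from the post's top (251 mm up) to the head and stays where left (friction about 0.5 N at the head). From above, clockwise swings the head from over the stack to the left (+y), clear, for over 1.5 rad; the other way it meets a stop before it is clear.

How it is judged:
By the outcome, as a careful person would: the job done as asked, in the order asked, and still so for the second after the job is handed in, while the arm keeps its last pose, push and grip.
It also fails if it takes over 67 s, if anything falls off the work surface, if the arm or the gripper's body presses on something with over 40 N, if the wrist force passes 120 N, or if a joint passes its speed limit or range.

## Working session

There is one attempt and no reset: what is moved stays moved. The work goes in short steps, Python scripts to look and compute and a tool call to move; the robot and the scene stay as the last step left them, time stands still between calls to the robot, and variables do not carry over. Pictures are saved under pics/ and viewed, about 8 in all and at most 12, crops included, and the job is handed in when it is done.

Besides the shell and the picture viewer there is one more tool, called after "Emit:" in YAML: its name, and indented under it one key for each argument. play_rows: Moves the arm, as the interface text tells. Its arguments: {"type":"object","properties":{"series":{"type":"array","items":{"type":"array","items":{"type":"number"}}}},"required":["series"]}

```bash
mkdir -p pics; ls; cat > h.py <<'E'
import numpy as np, cv2, sys
from scipy.spatial.transform import Rotation as R
from bench import read_state, get_image, job_done
def shot(n,f):
    d=get_image(n); cv2.imwrite('pics/'+f,d['color'][:,:,::-1]); np.save('pics/'+f[:-4]+'.npy',{k:v for k,v in d.items()},allow_pickle=True); return d
def load(f): return np.load('pics/'+f+'.npy',allow_pickle=True).item()
def Rc(d):
    o=np.array(d['orientation'],float); return R.from_quat(o).as_matrix() if o.size==4 else o.reshape(3,3)
def proj(d,P):
    M=Rc(d); o=np.array(d['origin'],float); P=np.atleast_2d(np.array(P,float))
    q=cv2.projectPoints(((P-o)@M).reshape(-1,1,3),np.zeros(3),np.zeros(3),np.array(d['intrinsics'],float),np.array(d['D'],float))[0]
    return q.reshape(-1,2)
def at(d,uv,z):
    uv=np.array(uv,float).reshape(-1,1,2)
    n=cv2.undistortPoints(uv,np.array(d['intrinsics'],float),np.array(d['D'],float)).reshape(-1,2)
    r=np.c_[n,np.ones(len(n))]@Rc(d).T; o=np.array(d['origin'],float)
    return o+r*((z-o[2])/r[:,2])[:,None]
E
python3 - <<'E'
from h import *
for n in('scene','side','wrist'):
    d=shot(n,n+'0.png'); print(n,d['origin'],d['orientation'],d['intrinsics'])
print(read_state())
E
```

```text
pics
scene [1206.027733    554.9883676  1344.83219383] [ 0.41741714  0.85254435 -0.28633406 -0.1301686 ] [[539.03157113   0.         268.89317632]
 [  0.         539.03157113 216.79872783]
 [  0.           0.           1.        ]]
side [ 359.0371721  -784.8976448   774.58786856] [ 0.8793642  -0.10592616  0.05929394 -0.46041554] [[398.5614994    0.         279.69407477]
 [  0.         398.5614994  205.7014208 ]
 [  0.           0.           1.        ]]
wrist [273.98493507 567.6194527  373.17379196] [-0.57877855  0.79914786  0.1311423  -0.09581126] [[362.40276884   0.         275.80363479]
 [  0.         362.40276884 199.93497846]
 [  0.           0.           1.        ]]
{'clock': 0.15, 'joints': array([ 1.51163741e+00,  3.85374363e-01,  6.96070660e-03, -3.20402207e-04,
       -1.19402684e+00, -2.58614817e-01]), 'joint_vel': array([ 0.00045025, -0.00109468,  0.00551605,  0.00102828,  0.00069154,
       -0.001131  ]), 'joint_efforts': array([ 1.63717164e-04, -3.92677116e+01,  1.88583094e+01,  4.18858901e+00,
       -3.36696750e-03, -1.75973327e-06]), 'position': array([195.1311922 , 593.30028657, 230.48914374]), 'ee_rot': array([ 0.41500801, -0.57245264,  0.57321914, -0.41410885]), 'contact_force': array([-0.30279199, -1.18127007,  0.00964476]), 'wrist_torque': array([0.00779813, 0.03700512, 0.01758968]), 'gripper_width': 85.61866033185501}
```

View pics/scene0.png

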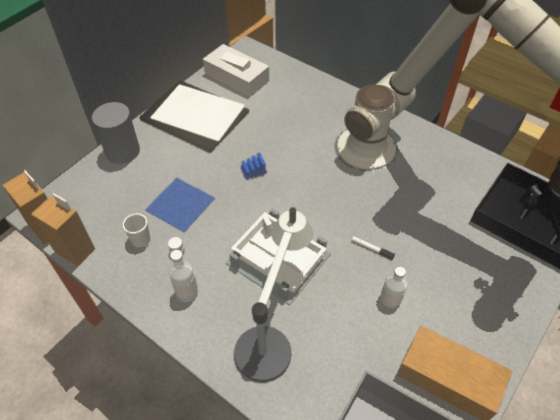

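View pics/side0.png

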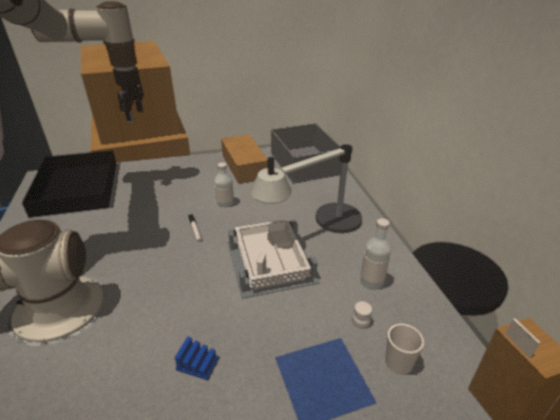

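The scene view shows the lamp grip top at about (293,211), the lamp foot at (262,352), the stack at (280,250) and the mat at (180,204). In the side view the lamp grip is at (270,160), the foot at (339,216), the thumb grip at (262,258) and the mat at (324,380). Next I'll enlarge both views for accurate pixels.

```bash
python3 - <<'E'
from h import *
a=cv2.imread('pics/scene0.png')[185:385,130:350]; b=cv2.imread('pics/side0.png')[140:300,210:390]
a=cv2.resize(a,None,fx=3,fy=3,interpolation=cv2.INTER_CUBIC);b=cv2.resize(b,None,fx=4,fy=4,interpolation=cv2.INTER_CUBIC)
cv2.imwrite('pics/ca.png',a[:600]);cv2.imwrite('pics/cb.png',b[:600])
s,t=load('scene0'),load('side0')
for n,d,uv,z in [('head',s,(293,211),301),('head',t,(270,159),301),('foot',s,(262,352),8),('foot',t,(339,216),8),('mat',s,(181,204),3),('mat',t,(324,380),3),('grip',t,(262,255),90)]: print(n,at(d,uv,z).round(0))
E
```

```text
head [[557.  97. 301.]]
head [[553.  84. 301.]]
foot [[795. 180.   8.]]
foot [[805. 187.   8.]]
mat [[ 565. -333.    3.]]
mat [[ 569. -343.    3.]]
grip [[504. -30.  90.]]
```

View pics/ca.png

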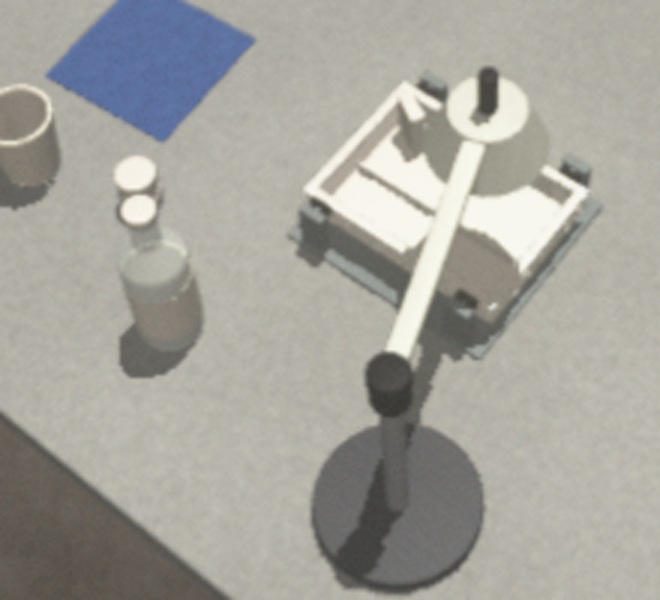

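View pics/cb.png

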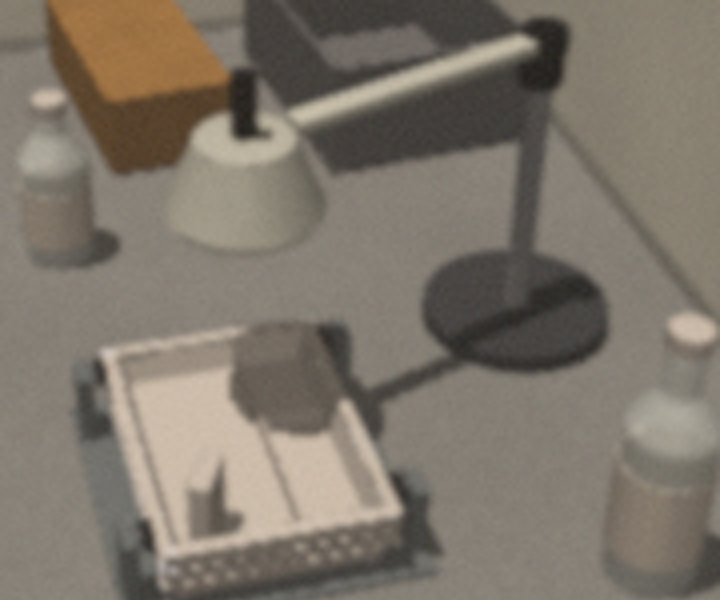

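The enlarged scene crop shows the rim corners at about (405,87), (310,190), (490,315) and (583,190), with the grip top at (488,72). The side crop shows rim corners at (165,552), (400,505) and (105,352), the grip top at (244,73) and the thumb grip's top near (215,460). I'll fit poses from these.

```bash
cat >> h.py <<'E'
from scipy.optimize import least_squares
def tool():
    s=read_state(); return np.array(s['position']),R.from_quat(s['ee_rot']),s
def goto(P,jx,down=(0,0,-1)):
    "remaining shift (tool axes, m) and turn (rotvec, rad) to TCP P, jaw axis jx (either sign)"
    p,r,s=tool(); y=np.array(down,float); y/=np.linalg.norm(y); best=None
    for g in(1,-1):
        x=g*np.array(jx,float); x-=y*(x@y); x/=np.linalg.norm(x)
        w=(r.inv()*R.from_matrix(np.c_[x,y,np.cross(x,y)])).as_rotvec()
        if best is None or np.linalg.norm(w)<np.linalg.norm(best): best=w
    print('t',s['clock'],'p',p.round(1),'shift',(r.inv().apply(np.array(P)-p)/1000).round(4),'turn',best.round(3),'axes x',r.as_matrix()[:,0].round(3),'y',r.as_matrix()[:,1].round(3),'F',np.round(s['contact_force'],1),'w',round(s['gripper_width'],1))
    return best
E
python3 - <<'E'
from h import *
s,t=load('scene0'),load('side0')
S=lambda u:(130+u[0]/3,185+u[1]/3); T=lambda u:(210+u[0]/4,140+u[1]/4)
obs=[(s,S((405,84)),(-80,-110)),(s,S((308,190)),(80,-110)),(s,S((585,188)),(-80,110)),
(t,T((162,550)),(-80,-110)),(t,T((402,507)),(80,-110)),(t,T((102,350)),(-80,110))]
def f(p):
    c,q=np.cos(p[2]),np.sin(p[2]); o=[]
    for d,uv,(x,y) in obs: o+=list(proj(d,[p[0]+c*x-q*y,p[1]+q*x+c*y,58])[0]-uv)
    return np.array(o)
r=least_squares(f,[575,55,0]); print('stack',r.x.round(3),r.fun.round(1))
p=r.x; c,q=np.cos(p[2]),np.sin(p[2])
g=np.array([p[0]+c*-42-q*-72,p[1]+q*-42+c*-72,90.5]); print('grip',g, [((proj(s,g)[0]-(130,185))*3).round(), ((proj(t,g)[0]-(210,140))*4).round()])
def tri(z,a,b): return least_squares(lambda v:np.r_[proj(s,[*v,z])[0]-a,proj(t,[*v,z])[0]-b],[560,90]) 
for n,z,a,b in[('head',301,S((488,71)),T((244,73))),('foot',6,S((398,507)),T((516,305))),('mat',3,(181,204),(324,380))]:
    k=tri(z,a,b); print(n,k.x.round(1),k.fun.round(1))
goto([555,90,330],[0,1,0])
E
```

```text
stack [5.40357e+02 3.83850e+01 2.80000e-02] [-0.7 -0.1 -2.   0.9  1.2  1.4 -0.8  1.1 -0.1  0.2 -1.4 -1. ]
grip [500.3723603  -34.75298429  90.5       ] [array([410., 107.]), array([203., 465.])]
head [554.3  91.1] [-1.   0.6 -1.1 -0.6]
foot [800.3 184.7] [-0.5  0.8 -1.1  0.8]
mat [ 567.5 -340. ] [-2.2 -0.5 -1.1 -0.9]
t 0.15 p [195.1 593.3 230.5] shift [ 0.3658 -0.0988  0.4992] turn [ 0.    -0.318  0.002] axes x [-0.313 -0.95   0.002] y [-0.    -0.002 -1.   ] F [-0.3 -1.2  0. ] w 85.6
```

Emit:
play_rows:
  series:
    - [0,-0.022,0,0,-0.136,0,0.05]
    - [0,-0.022,0,0,-0.136,0,0.05]
    - [0,-0.022,0,0,-0.136,0,0.05]
    - [0,-0.022,0,0,-0.136,0,0.05]
    - [0,-0.022,0,0,-0.136,0,0.05]
    - [0,0,0,0,0,0,0.05]

```text
clock: 0.75
position: [194.9, 592.1, 340.2]
ee_rot: [0.591, -0.392, 0.395, -0.584]
contact_force: [-0.6, 0.3, 0.6]
gripper_width: 50.0
```

```bash
python3 -c "
from h import *
goto([554,91,340],[-.356,.935,0])"
```

```text
t 0.75 p [194.9 592.1 340.2] shift [0.5999 0.0048 0.1421] turn [0.006 0.025 0.009] axes x [ 0.379 -0.925  0.009] y [-0.002 -0.011 -1.   ] F [-0.6  0.3  0.6] w 50.0
```

Emit:
play_rows:
  series:
    - [0.04,0,0.0095,0.001,0.002,0.001,0.05]
    - [0.04,0,0.0095,0.001,0.002,0.001,0.05]
    - [0.04,0,0.0095,0.001,0.002,0.001,0.05]
    - [0.04,0,0.0095,0.001,0.002,0.001,0.05]
    - [0.04,0,0.0095,0.001,0.002,0.001,0.05]
    - [0.04,0,0.0095,0.001,0.002,0.001,0.05]
    - [0.04,0,0.0095,0.001,0.002,0.001,0.05]
    - [0.04,0,0.0095,0,0.002,0,0.05]

```text
clock: 1.55
position: [384.3, 314.3, 331.9]
ee_rot: [0.588, -0.4, 0.401, -0.578]
contact_force: [0.7, 0.7, -0.9]
gripper_width: 50.2
```

Emit:
play_rows:
  series:
    - [0.04,0,0.0095,0,0.002,0,0.05]
    - [0.04,0,0.0095,0,0.002,0,0.05]
    - [0.04,0,0.0095,0,0.002,0,0.05]
    - [0.04,0,0.0095,0,0.002,0,0.05]
    - [0.04,0,0.0095,0,0.002,0,0.05]
    - [0.04,0,0.0095,0,0,0,0.05]
    - [0.02,0,0.005,0,0,0,0.05]
    - [0,0,0,0,0,0,0.05]

```text
clock: 2.35
position: [535.3, 76.8, 324.6]
ee_rot: [0.585, -0.412, 0.407, -0.567]
contact_force: [0.5, 0.2, -1.0]
gripper_width: 50.2
```

```bash
python3 -c "
from h import *
goto([554,91,340],[-.356,.935,0])
d=shot('wrist','w1.png'); print(proj(d,[[554,91,301],[500,-35,90.5]]))"
```

```text
t 2.35 p [535.3  76.8 324.6] shift [-0.0071 -0.016   0.022 ] turn [ 0.024 -0.029  0.01 ] axes x [ 0.329 -0.944  0.01 ] y [-0.02  -0.017 -1.   ] F [ 0.5  0.2 -1. ] w 50.2
[[259.9684927  207.48377835]
 [357.06913677 215.99268279]]
```

View pics/w1.png

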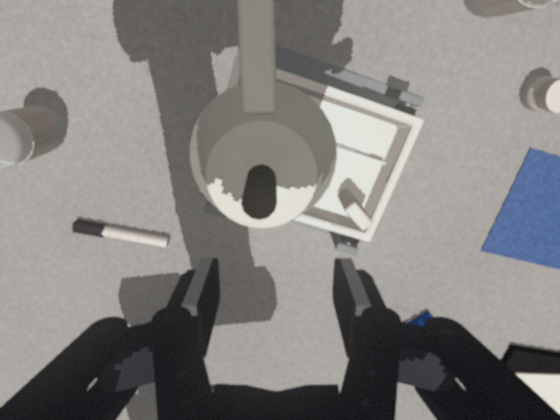

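The wrist view shows the lamp grip top at about (260,205), where I predicted (260,207), so the estimate holds. The thumb grip top lies near (357,216) and is aligned.

Emit:
play_rows:
  series:
    - [-0.004,-0.005,0.011,0.012,-0.015,0.005,0.05]
    - [-0.004,-0.002,0.011,0.012,-0.014,0.005,0.05]
    - [0,0,0,0,0,0,0.05]

```text
clock: 2.7
position: [553.0, 95.9, 330.8]
ee_rot: [-0.583, 0.4, -0.399, 0.584]
contact_force: [0.4, -0.5, -0.9]
gripper_width: 49.8
```

```bash
python3 -c "
from h import *
goto([554,91,270],[-.356,.935,0])"
```

```text
t 2.7 p [553.   95.9 330.8] shift [ 0.0051  0.0608 -0.0008] turn [-0.     0.005 -0.002] axes x [ 0.361 -0.933 -0.002] y [-0.001  0.002 -1.   ] F [ 0.4 -0.5 -0.9] w 49.8
```

Emit:
play_rows:
  series:
    - [0.003,0.012,0,0,0,0,0.05]
    - [0.002,0.015,0,0,0,0,0.05]
    - [0,0.015,0,0,0,0,0.05]
    - [0,0.015,0,0,0,0,0.05]
    - [0,0.004,0,0,0,0,0.05]
    - [0,0,0,0,0,0,0.026]
    - [0,0,0,0,0,0,0.026]
    - [0,0,0,0,0,0,0.026]
    - [0,0,0,0,0,0,0.026]

```text
clock: 3.6
position: [553.3, 95.0, 266.0]
ee_rot: [-0.584, 0.399, -0.397, 0.586]
contact_force: [-0.6, -0.1, -0.0]
gripper_width: 26.1
```

```bash
python3 -c "
from h import *
goto([554,91,270],[-.356,.935,0])"
```

```text
t 3.6 p [553.3  95.  266. ] shift [ 0.004  -0.004  -0.0008] turn [-0.001  0.012 -0.004] axes x [ 0.367 -0.93  -0.003] y [-0.     0.004 -1.   ] F [-0.6 -0.1 -0. ] w 26.1
```

Emit:
play_rows:
  series:
    - [-0.01,-0.001,0.0003,0,0.04,0,0.026]
    - [-0.018,0,0.0006,0,0.07,0,0.026]
    - [-0.018,0,0.0006,0,0.07,0,0.026]
    - [-0.018,0,0.0006,0,0.07,0,0.026]
    - [-0.018,0,0.0006,0,0.07,0,0.026]
    - [-0.018,0,0.0006,0,0.07,0,0.026]

```text
clock: 4.2
position: [536.9, 192.8, 270.6]
ee_rot: [0.489, -0.508, 0.509, -0.493]
contact_force: [0.7, -1.1, 0.5]
gripper_width: 25.9
```

```bash
python3 -c "
from h import *
goto([554,91,268],[-.356,.935,0])
p=tool()[0]; v=p[:2]-[800,185]; print(np.linalg.norm(v),np.degrees(np.arctan2(v[1],v[0])))"
```

```text
t 4.2 p [536.9 192.8 270.6] shift [0.1012 0.0023 0.0206] turn [-0.005 -0.399 -0.003] axes x [-0.035 -0.999 -0.004] y [ 0.005  0.004 -1.   ] F [ 0.7 -1.1  0.5] w 25.9
263.22032622427645 178.2942972793096
```

Emit:
play_rows:
  series:
    - [-0.018,0.001,0.0006,0,0.07,0,0.026]
    - [-0.018,0.001,0.0006,0,0.07,0,0.026]
    - [-0.018,0.001,0.0006,0,0.07,0,0.026]
    - [-0.018,0.001,0.0006,0,0.07,0,0.026]
    - [-0.018,0,0.0006,0,0.07,0,0.026]
    - [-0.018,0,0.0006,0,0.07,0,0.026]
    - [-0.018,0,0.0006,0,0.07,0,0.026]
    - [-0.006,0,0,0,0,0,0.026]
    - [0,0,0,0,0,0,0.05]
    - [0,0,0,0,0,0,0.05]

```text
clock: 5.2
position: [576.4, 322.5, 271.7]
ee_rot: [0.345, -0.615, 0.616, -0.351]
contact_force: [-0.9, 0.2, 0.2]
gripper_width: 49.6
```

```bash
python3 -c "
from h import *
goto([554,91,268],[-.356,.935,0])
p=tool()[0]; v=p[:2]-[800,185]; print(np.linalg.norm(v),np.degrees(np.arctan2(v[1],v[0])))
shot('side','s2.png')"
```

```text
t 5.2 p [576.4 322.5 271.7] shift [0.2099 0.0027 0.1002] turn [-0.008 -0.906 -0.004] axes x [-0.516 -0.857 -0.007] y [ 0.008  0.004 -1.   ] F [-0.9  0.2  0.2] w 49.6
262.46154308602195 148.4179923511351
```

View pics/s2.png

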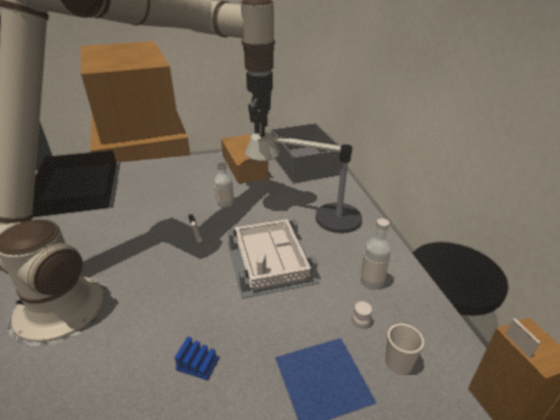

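The side view shows the lamp head now at (262,145), well behind the stack, with the tray fully uncovered. Next I'll raise the gripper and go to the thumb grip.

Emit:
play_rows:
  series:
    - [0.001,-0.015,0,0,0,0,0.05]
    - [0,-0.025,0,0,0,0,0.05]
    - [0,-0.03,0,0,0,0,0.05]
    - [0,0,0,0,0,0,0.05]

```text
clock: 5.65
position: [574.0, 317.8, 344.8]
ee_rot: [0.345, -0.615, 0.616, -0.351]
contact_force: [-0.1, -0.5, 0.5]
gripper_width: 50.2
```

```bash
python3 -c "
from h import *
goto([500,-35,200],[.878,-.479,0]); print(tool()[2]['joints'].round(2))
d=shot('side','s3.png');e=shot('scene','c3.png')
a=cv2.resize(cv2.imread('pics/s3.png')[205:305,220:330],None,fx=5,fy=5,interpolation=cv2.INTER_CUBIC)
b=cv2.resize(cv2.imread('pics/c3.png')[195:295,220:340],None,fx=5,fy=5,interpolation=cv2.INTER_CUBIC)
cv2.imwrite('pics/m3.png',cv2.resize(np.hstack([a,b]),None,fx=.69,fy=.69))
"
```

```text
t 5.65 p [574.  317.8 344.8] shift [0.3413 0.1434 0.1178] turn [ 0.     1.528 -0.009] axes x [-0.516 -0.857 -0.006] y [ 0.008  0.002 -1.   ] F [-0.1 -0.5  0.5] w 50.2
[ 0.75  0.39  0.29  0.   -1.47  0.28]
```

View pics/m3.png

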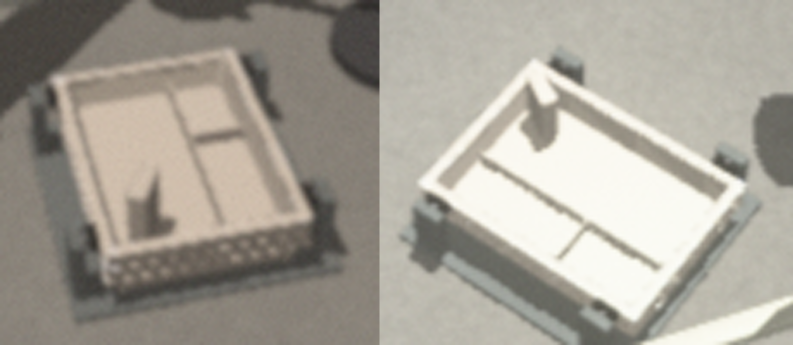

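The merged crop shows the full rim. In the side half the corners are at (105,253), (312,213), (52,78) and (236,48). In the scene half they are at (533,58), (420,185), (745,186) and (633,322), with the thumb grip top at about (543,84) and (143,185). I'll refit with these.

```bash
python3 - <<'E'
from h import *
s,t=load('c3'),load('s3')
k=3.45; S=lambda u:(220+(u[0]-379.5)/k,195+u[1]/k); T=lambda u:(220+u[0]/k,205+u[1]/k)
C=[(-80,-110),(80,-110),(-80,110),(80,110)]
obs=[(s,S(u),c) for u,c in zip([(533,59),(420,186),(746,186),(633,322)],C)]+[(t,T(u),c) for u,c in zip([(105,253),(312,213),(52,78),(236,48)],C)]
def f(p):
    c,q=np.cos(p[2]),np.sin(p[2]); o=[]
    for d,uv,(x,y) in obs: o+=list(proj(d,[p[0]+c*x-q*y,p[1]+q*x+c*y,58])[0]-uv)
    return np.array(o)
r=least_squares(f,[540,38,0],loss='soft_l1'); print('stack',r.x.round(3),f(r.x).round(1))
p=r.x; c,q=np.cos(p[2]),np.sin(p[2])
P=lambda x,y:(p[0]+c*x-q*y,p[1]+q*x+c*y)
print('grip',P(-42,-72),'far',P(80,110),'jaw',c*.864+q*.504,q*.864-c*.504)
g=[*P(-42,-72),90.5]; a=(proj(s,g)[0]-(220,195))*k+(379.5,0); b=(proj(t,g)[0]-(220,205))*k; print(a,b)
E
```

```text
stack [5.40705e+02 3.75530e+01 2.30000e-02] [-0.3  0.7 -1.3  0.  -0.4  0.2 -0.1  0.8 -0.8  0.4  0.   0.5 -0.6 -1.1
 -1.6 -0.7]
grip (np.float64(500.35533686546773), np.float64(-35.38453241204695)) far (np.float64(618.1801581277975), np.float64(149.34584271478485)) jaw 0.8752505184263322 -0.48419885377232835
[539.92457553  88.61814922] [140.8716623  177.24760591]
```

Emit:
play_rows:
  series:
    - [0.034,0,0.012,0,0,0,0.05]
    - [0.034,0,0.012,0,0,0,0.05]
    - [0.034,0,0.012,0,0,0,0.05]
    - [0.034,0,0.012,0,0,0,0.05]
    - [0.034,0,0.012,0,0,0,0.05]
    - [0.034,0,0.012,0,0,0,0.05]
    - [0.034,0,0.012,0,0,0,0.05]
    - [0.034,0,0.012,0,0,0,0.05]
    - [0.034,0,0.012,0,0,0,0.05]

```text
clock: 6.65
position: [497.7, -11.7, 327.8]
ee_rot: [-0.358, 0.616, -0.613, 0.342]
contact_force: [0.0, 0.6, 0.7]
gripper_width: 49.9
```

Emit:
play_rows:
  series:
    - [0,0.006,0,0,0.14,0,0.05]
    - [0,0.006,0,0,0.14,0,0.05]
    - [0,0.006,0,0,0.14,0,0.05]
    - [0,0.006,0,0,0.14,0,0.05]
    - [0,0.006,0,0,0.14,0,0.05]
    - [0,0.006,0,0,0.14,0,0.05]
    - [0,0.006,0,0,0.14,0,0.05]
    - [0,0.006,0,0,0.14,0,0.05]
    - [0,0.006,0,0,0.14,0,0.05]
    - [0,0.006,0,0,0.14,0,0.05]

```text
clock: 7.65
position: [483.3, -20.8, 254.8]
ee_rot: [-0.137, -0.684, 0.697, 0.165]
contact_force: [-0.2, 0.3, 0.1]
gripper_width: 49.8
```

```bash
python3 -c "
from h import *
goto([500,-35,200],[.878,-.479,0]); print(tool()[2]['joints'].round(2))"
```

```text
t 7.65 p [483.3 -20.8 254.8] shift [-0.023   0.0542  0.0044] turn [-0.028  0.07   0.034] axes x [-0.908  0.417  0.035] y [-0.043 -0.01  -0.999] F [-0.2  0.3  0.1] w 49.8
[ 0.29  0.15 -0.26 -0.   -1.21 -0.72]
```

Emit:
play_rows:
  series:
    - [-0.012,0.02,0.002,-0.014,0.035,0.017,0.05]
    - [-0.011,0.02,0.002,-0.014,0.035,0.017,0.05]
    - [0,0.02,0,0,0,0,0.05]
    - [0,0.02,0,0,0,0,0.05]
    - [0,0,0,0,0,0,0.05]

```text
clock: 8.15
position: [494.9, -36.9, 166.1]
ee_rot: [-0.174, -0.684, 0.685, 0.18]
contact_force: [-0.7, 0.6, -0.5]
gripper_width: 50.1
```

```bash
python3 -c "
from h import *
goto([500.4,-35.4,72],[.8753,-.484,0]); 
d=shot('wrist','w4.png')
B=[[500.4+a*18*.484+b*8*.875,-35.4+a*18*.875-b*8*.484,90.5] for a,b in((-1,-1),(-1,1),(1,1),(1,-1))]
im=cv2.imread('pics/w4.png'); q=proj(d,B); print(q.round()); cv2.polylines(im,[q.round().astype(int)],True,(0,0,255),1)
cv2.imwrite('pics/w4b.png',im)"
```

```text
t 8.15 p [494.9 -36.9 166.1] shift [-0.0048  0.094  -0.0045] turn [-0.005 -0.001  0.008] axes x [-0.874  0.485  0.008] y [-0.009 -0.    -1.   ] F [-0.7  0.6 -0.5] w 50.1
[[282. 192.]
 [256. 192.]
 [257. 244.]
 [281. 244.]]
```

View pics/w4b.png

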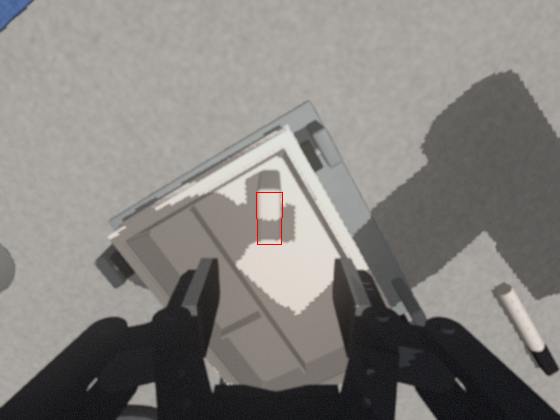

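The predicted thumb grip outline, (256–282, 192–244), lies right on the block's top face, so I'll descend and grip.

Emit:
play_rows:
  series:
    - [-0.003,0.02,-0.002,-0.003,0,0.004,0.05]
    - [-0.002,0.02,-0.002,-0.002,0,0.004,0.05]
    - [0,0.02,0,0,0,0,0.05]
    - [0,0.015,0,0,0,0,0.05]
    - [0,0.006,0,0,0,0,0.05]
    - [0,0,0,0,0,0,0.05]

```text
clock: 8.8
position: [506.6, -35.5, 90.5]
ee_rot: [0.181, 0.686, -0.683, -0.171]
contact_force: [-0.2, 0.3, -0.1]
gripper_width: 50.0
```

```bash
python3 -c "
from h import *
goto([500.4,-35.4,73],[.8753,-.484,0])"
```

```text
t 8.8 p [506.6 -35.5  90.5] shift [0.0057 0.0174 0.003 ] turn [ 0.008  0.002 -0.013] axes x [-0.876  0.482 -0.013] y [ 0.015  0.001 -1.   ] F [-0.2  0.3 -0.1] w 50.0
```

Emit:
play_rows:
  series:
    - [0.005,0.006,0.003,0.008,0.002,-0.012,0.05]
    - [0,0.006,0,0,0,0,0.05]
    - [0,0.004,0,0,0,0,0.05]
    - [0,0,0,0,0,0,0.05]

```text
clock: 9.2
position: [502.3, -35.4, 76.2]
ee_rot: [0.178, 0.685, -0.684, -0.175]
contact_force: [-0.1, 0.2, 0.8]
gripper_width: 50.2
```

```bash
python3 -c "
from h import *
goto([500.4,-35.4,73],[.8753,-.484,0])"
```

```text
t 9.2 p [502.3 -35.4  76.2] shift [0.0017 0.0032 0.0009] turn [ 0.003  0.001 -0.004] axes x [-0.876  0.483 -0.004] y [ 0.005  0.    -1.   ] F [-0.1  0.2  0.8] w 50.2
```

Emit:
play_rows:
  series:
    - [0.0017,0.003,0.001,0.003,0,-0.004,0.05]
    - [0,0,0,0,0,0,0.02]
    - [0,0,0,0,0,0,0.012]
    - [0,0,0,0,0,0,0.01]
    - [0,0,0,0,0,0,0.01]
    - [0,0,0,0,0,0,0.01]
    - [0,0,0,0,0,0,0.01]

```text
clock: 9.9
position: [500.5, -35.4, 73.5]
ee_rot: [0.177, 0.685, -0.685, -0.176]
contact_force: [0.2, 0.0, -0.1]
gripper_width: 14.7
```

```bash
cat >> h.py <<'E'
def peel(deg, G0, F=(618.2,149.3,56.)):
    "pose wanted after tipping deg about the axis along the jaw through the far corner; G0=(pos,quat) at grip"
    p0,r0=np.array(G0[0]),R.from_quat(G0[1]); ax=np.array([.8753,-.484,0]); 
    g=R.from_rotvec(ax/np.linalg.norm(ax)*np.radians(deg))
    if g.apply(p0-F)[2]<(p0-F)[2]: g=g.inv()
    P=g.apply(p0-F)+F; r=g*r0; p,q,s=tool()
    print(deg,'P',P.round(1),'shift',(q.inv().apply(P-p)/1000).round(4),'turn',(q.inv()*r).as_rotvec().round(4),'F',np.round(s['contact_force'],1),'w',round(s['gripper_width'],1),'Mw',np.round(s['wrist_torque'],2),'t',s['clock'])
E
python3 -c "
from h import *
goto([500.4,-35.4,73],[.8753,-.484,0])
p,r,s=tool(); np.save('g0.npy',[p,r.as_quat()[:3]]); import json; json.dump([list(p),list(r.as_quat())],open('g0.json','w'))
for d in(0,3,6,9): peel(d,json.load(open('g0.json')))"
```

```text
t 9.9 p [500.5 -35.4  73.5] shift [0.0001 0.0005 0.    ] turn [ 0.     0.001 -0.001] axes x [-0.876  0.483 -0.001] y [ 0.001 -0.    -1.   ] F [ 0.2  0.  -0.1] w 14.7
0 P [500.5 -35.4  73.5] shift [ 0. -0. -0.] turn [0. 0. 0.] F [ 0.2  0.  -0.1] w 14.7 Mw [0.03 0.02 0.06] t 9.9
3 P [501.1 -34.4  84.9] shift [-0.     -0.0114 -0.0012] turn [ 0.0524 -0.     -0.0001] F [ 0.2  0.  -0.1] w 14.7 Mw [0.03 0.02 0.06] t 9.9
6 P [501.9 -32.8  96.2] shift [-0.     -0.0228 -0.003 ] turn [ 1.047e-01 -1.000e-04 -1.000e-04] F [ 0.2  0.  -0.1] w 14.7 Mw [0.03 0.02 0.06] t 9.9
9 P [503.1 -30.7 107.4] shift [-0.     -0.034  -0.0054] turn [ 1.571e-01 -1.000e-04 -2.000e-04] F [ 0.2  0.  -0.1] w 14.7 Mw [0.03 0.02 0.06] t 9.9
```

Emit:
play_rows:
  series:
    - [0,-0.0038,-0.0004,0.0175,0,0,0.01]
    - [0,-0.0038,-0.0004,0.0175,0,0,0.01]
    - [0,-0.0038,-0.0004,0.0175,0,0,0.01]
    - [0,-0.0038,-0.0005,0.0175,0,0,0.01]
    - [0,0,0,0,0,0,0.01]

```text
clock: 10.4
position: [500.7, -33.3, 88.5]
ee_rot: [-0.169, -0.658, 0.711, 0.183]
contact_force: [1.1, -1.0, -2.6]
gripper_width: 14.7
```

```bash
python3 -c "
from h import *
import json; G=json.load(open('g0.json'))
for d in(4,6,8): peel(d,G)"
```

```text
4 P [501.3 -33.9  88.7] shift [-0.0008 -0.0002  0.0002] turn [-0.0077 -0.0004  0.0016] F [ 1.1 -1.  -2.6] w 14.7 Mw [-0.43 -0.27 -0.11] t 10.4
6 P [501.9 -32.8  96.2] shift [-0.0008 -0.0078 -0.0004] turn [ 0.0272 -0.0004  0.0016] F [ 1.1 -1.  -2.6] w 14.7 Mw [-0.43 -0.27 -0.11] t 10.4
8 P [502.7 -31.4 103.7] shift [-0.0008 -0.0154 -0.0014] turn [ 0.0621 -0.0004  0.0015] F [ 1.1 -1.  -2.6] w 14.7 Mw [-0.43 -0.27 -0.11] t 10.4
```

Following well with light forces. I'll continue to about 8°, then look.

Emit:
play_rows:
  series:
    - [-0.0004,-0.0038,-0.0003,0.0155,0,0.001,0.01]
    - [-0.0004,-0.0038,-0.0003,0.0155,0,0,0.01]
    - [0,-0.0038,-0.0004,0.0155,0,0,0.01]
    - [0,-0.0038,-0.0004,0.0155,0,0,0.01]
    - [0,0,0,0,0,0,0.01]
    - [0,0,0,0,0,0,0.01]
    - [0,0,0,0,0,0,0.01]

```text
clock: 11.1
position: [500.7, -31.6, 104.8]
ee_rot: [-0.161, -0.632, 0.734, 0.19]
contact_force: [-1.1, -0.1, -1.3]
gripper_width: 14.4
```

```bash
python3 -c "
from h import *
import json; G=json.load(open('g0.json'))
for d in(8,10): peel(d,G)
d=shot('side','s5.png');e=shot('scene','c5.png')
a=cv2.resize(cv2.imread('pics/s5.png')[200:300,220:330],None,fx=3.45,fy=3.45,interpolation=cv2.INTER_CUBIC)
b=cv2.resize(cv2.imread('pics/c5.png')[195:295,220:340],None,fx=3.45,fy=3.45,interpolation=cv2.INTER_CUBIC)
cv2.imwrite('pics/m5.png',np.hstack([a,b]))
"
```

```text
8 P [502.7 -31.4 103.7] shift [-0.0017  0.001  -0.0012] turn [-0.0103  0.0014  0.0042] F [-1.1 -0.1 -1.3] w 14.4 Mw [0.21 0.19 0.09] t 11.1
10 P [503.5 -29.9 111.2] shift [-0.0016 -0.0067 -0.0019] turn [0.0246 0.0015 0.0041] F [-1.1 -0.1 -1.3] w 14.4 Mw [0.21 0.19 0.09] t 11.1
```

View pics/m5.png

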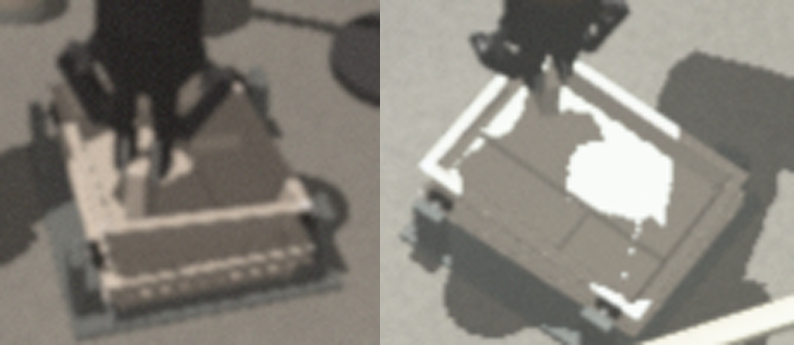

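Both halves show the near and thumb sides clearly raised, by roughly 35 mm at the thumb corner. The far corner is still at its place (scene half about (636,325)), pad contact included. Next I'll lift straight up.

```bash
python3 -c "
from h import *
p,r,s=tool(); print(r.inv().apply([0,0,1]).round(3), s['joints'].round(2))"
```

```text
[ 0.004 -0.989  0.149] [ 0.32  0.35 -0.46  0.13 -0.88 -0.91]
```

Emit:
play_rows:
  series:
    - [0,-0.004,0.0006,0,0,0,0.01]
    - [0,-0.004,0.0006,0,0,0,0.01]
    - [0,-0.004,0.0006,0,0,0,0.01]
    - [0,-0.004,0.0006,0,0,0,0.01]
    - [0,-0.006,0.0009,0,0,0,0.01]
    - [0,-0.006,0.0009,0,0,0,0.01]
    - [0,-0.01,0.0015,0,0,0,0.01]
    - [0,0,0,0,0,0,0.01]

```text
clock: 12.0
position: [503.7, -31.2, 148.4]
ee_rot: [-0.164, -0.634, 0.732, 0.188]
contact_force: [0.2, 0.0, -2.2]
gripper_width: 14.3
```

```bash
python3 -c "
from h import *
p,r,s=tool(); print(p,s['contact_force'],s['wrist_torque'],s['gripper_width'],r.inv().apply([0,0,1]).round(3))
d=shot('side','s6.png');e=shot('scene','c6.png')
a=cv2.resize(cv2.imread('pics/s6.png')[180:300,220:330],None,fx=3.4,fy=3.4,interpolation=cv2.INTER_CUBIC)
b=cv2.resize(cv2.imread('pics/c6.png')[180:300,220:340],None,fx=3.4,fy=3.4,interpolation=cv2.INTER_CUBIC)
cv2.imwrite('pics/m6.png',np.hstack([a,b]))
"
```

```text
[503.67769699 -31.23404191 148.36624965] [ 2.02832586e-01  3.93651442e-04 -2.19326004e+00] [ 0.23544057 -0.14434534 -0.01704565] 14.321867512126556 [-0.002 -0.99   0.143]
```

View pics/m6.png

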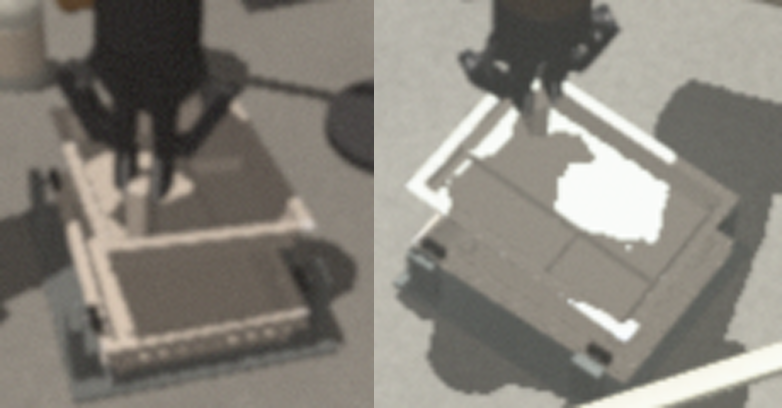

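The picture shows the top tray free above the holder. The middle tray is still seated, with its rim at side-half (110,340)–(310,312) and unmoved. I'll level and raise further, and locate the mat and the tall water bottle.

Emit:
play_rows:
  series:
    - [0,-0.012,0.002,-0.03,0,0,0.01]
    - [0,-0.012,0.002,-0.03,0,0,0.01]
    - [0,-0.012,0.001,-0.03,0,0,0.01]
    - [0,-0.012,0.001,-0.03,0,0,0.01]
    - [0,-0.012,0,-0.02,0,0,0.01]
    - [0,-0.006,0,0,0,0,0.01]
    - [0,0,0,0,0,0,0.01]

```text
clock: 12.8
position: [501.7, -33.2, 220.5]
ee_rot: [0.178, 0.687, -0.682, -0.176]
contact_force: [0.8, 0.3, -1.4]
gripper_width: 14.3
```

```bash
python3 -c "
from h import *
for f in('scene0','side0'):
    d=load(f); c=d['color'].astype(int); m=((c[:,:,2]-c[:,:,0]>40)&(c[:,:,2]>80)).astype(np.uint8)
    n,l,st,ce=cv2.connectedComponentsWithStats(m); i=1+np.argmax(st[1:,4])
    q=cv2.boxPoints(cv2.minAreaRect(np.argwhere(l==i)[:,::-1].astype(np.float32)))
    uv=np.argwhere(l==i)[:,::-1].astype(float); W=at(d,uv,3)[:,:2]; 
    b=cv2.minAreaRect(W.astype(np.float32)); print(f,b,W.mean(0))
s,t=load('scene0'),load('side0')
print('water',at(s,(184,297),0),at(t,(375,283),0),'watertop',at(s,(176,256),200),at(t,(382,222),200))
goto([527.2,-413,200],[.8753,-.484,0])"
```

```text
scene0 ((565.336181640625, -337.63079833984375), (157.36138916015625, 158.0169219970703), 5.01276969909668) [ 566.98611727 -336.31643685]
side0 ((567.5223388671875, -339.2057189941406), (155.1697235107422, 155.53968811035156), 4.7522125244140625) [ 567.26332498 -343.62963251]
water [[799.68472341 -97.35343766   0.        ]] [[ 793.74347205 -110.00832473    0.        ]] watertop [[787.67195228 -96.82514608 200.        ]] [[ 784.53836968 -103.09013879  200.        ]]
t 12.8 p [501.7 -33.2 220.5] shift [-0.2062  0.0182  0.3201] turn [ 0.008 -0.001 -0.001] axes x [-0.875  0.484 -0.001] y [ 0.005  0.006 -1.   ] F [ 0.8  0.3 -1.4] w 14.3
```

Emit:
play_rows:
  series:
    - [-0.008,0,0.013,0.004,0,0,0.01]
    - [-0.017,0,0.0265,0.001,0,0,0.01]
    - [-0.017,0,0.0265,0.001,0,0,0.01]
    - [-0.017,0,0.0265,0,0,0,0.01]
    - [-0.017,0,0.0265,0,0,0,0.01]
    - [-0.017,0,0.0265,0,0,0,0.01]
    - [-0.017,0,0.0265,0,0,0,0.01]

```text
clock: 13.5
position: [515.0, -239.5, 217.0]
ee_rot: [0.172, 0.686, -0.685, -0.175]
contact_force: [0.9, 1.1, -2.1]
gripper_width: 14.6
```

```bash
python3 -c "
from h import *
goto([527,-412,200],[.8753,-.484,0])"
```

```text
t 13.5 p [ 515.  -239.5  217. ] shift [-0.0928  0.0165  0.146 ] turn [0.    0.009 0.005] axes x [-0.88   0.476  0.005] y [-0.004  0.003 -1.   ] F [ 0.9  1.1 -2.1] w 14.6
```

Emit:
play_rows:
  series:
    - [-0.016,0.003,0.025,0,0.002,0.001,0.01]
    - [-0.016,0.003,0.025,0,0.002,0.001,0.01]
    - [-0.016,0.003,0.025,0,0.002,0.001,0.01]
    - [-0.016,0.003,0.025,0,0.002,0.001,0.01]
    - [-0.014,0.002,0.022,0,0,0,0.01]
    - [-0.008,0.001,0.012,0,0,0,0.01]
    - [-0.004,0,0.006,0,0,0,0.01]
    - [0,0,0,0,0,0,0.01]

```text
clock: 14.3
position: [525.6, -413.6, 192.7]
ee_rot: [0.173, 0.685, -0.684, -0.182]
contact_force: [-0.2, 0.3, -0.7]
gripper_width: 14.1
```

```bash
python3 -c "
from h import *
goto([527,-412,200],[.8753,-.484,0])
d=shot('side','s7.png');e=shot('scene','c7.png')
p,r,s=tool(); O=p-[0,0,41.5]+r.apply([0,0,-.0834])*1000; x=np.array([.9997,.023,0]);y=np.array([-.023,.9997,0])
print('centre',O)
Q=[O+a*x*80+b*y*110+[0,0,26] for a,b in((-1,-1),(1,-1),(1,1),(-1,1))]
print(proj(d,Q).round(1),proj(e,Q).round(1))
ims=[]
for f,g,(u,v) in(('s7',d,(200,230)),('c7',e,(80,130))):
    im=cv2.resize(cv2.imread('pics/'+f+'.png'),None,fx=3,fy=3,interpolation=cv2.INTER_CUBIC)
    cv2.polylines(im,[(proj(g,Q)*3+1).round().astype(int)],True,(0,0,255),1)
    ims.append(im[v*3:v*3+190*3,u*3:u*3+133*3])
w=np.hstack(ims); print(w.shape); cv2.imwrite('pics/m7.png',w)
"
```

```text
t 14.3 p [ 525.6 -413.6  192.7] shift [-0.0004 -0.0073 -0.0021] turn [-0.001 -0.002  0.013] axes x [-0.874  0.485  0.013] y [-0.012  0.006 -1.   ] F [-0.2  0.3 -0.7] w 14.1
centre [ 566.02234994 -339.58112885  151.58082225]
[[306.  389.7]
 [397.8 366.3]
 [345.1 274.6]
 [271.5 289. ]] [[161.9 135. ]
 [124.2 166.5]
 [179.4 201.2]
 [216.6 166.3]]
(570, 798, 3)
```

View pics/m7.png

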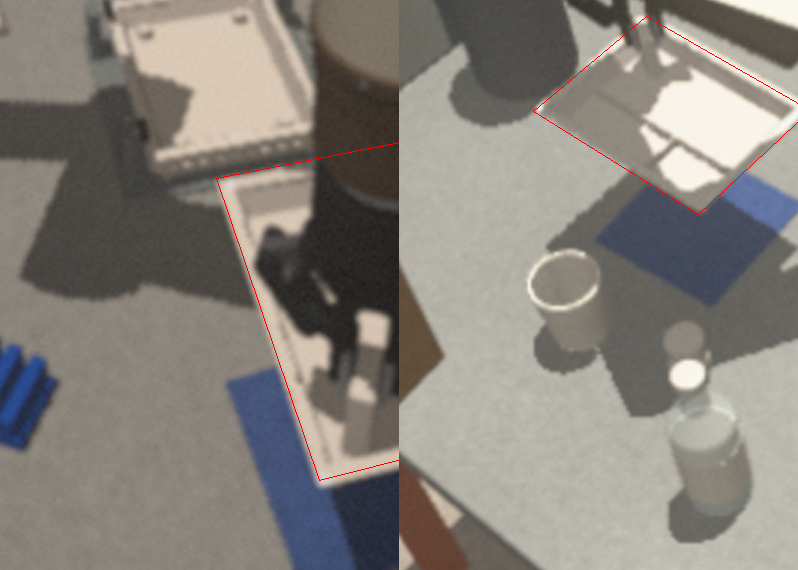

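The predicted rim of a level tray centred at (566,-340) coincides with the seen rim in both views to within a couple of pixels, with the floor about 150 mm up. I'll trim the small tilt, settle, and take a last overall look.

Emit:
play_rows:
  series:
    - [0,0,-0.001,0,0,0.012,0.01]
    - [0,0,0,0,0,0,0.01]
    - [0,0,0,0,0,0,0.01]
    - [0,0,0,0,0,0,0.01]

```text
clock: 14.8
position: [526.9, -408.4, 194.9]
ee_rot: [-0.176, -0.685, 0.685, 0.175]
contact_force: [-0.0, 0.5, -1.9]
gripper_width: 14.5
```

```bash
python3 -c "
from h import *
goto([527,-412,192],[.8753,-.484,0]); print(tool()[2]['joint_vel'].round(3))
shot('scene','c8.png');d=shot('side','s8.png')
p,r,s=tool(); O=p-[0,0,41.5]+r.apply([0,0,-83.4]); print(O)
a=cv2.imread('pics/c8.png');b=cv2.imread('pics/s8.png')
cv2.imwrite('pics/m8.png',cv2.resize(np.hstack([a[100:400,80:360],b[100:400,150:430]]),None,fx=1.42,fy=1.42))"
```

```text
t 14.8 p [ 526.9 -408.4  194.9] shift [-0.0018  0.003   0.0032] turn [-0.     0.004 -0.002] axes x [-0.877  0.481 -0.002] y [ 0.001 -0.001 -1.   ] F [-0.   0.5 -1.9] w 14.5
[ 0.008 -0.009 -0.004 -0.001  0.002 -0.001]
[ 567.07532355 -335.49446314  153.39109856]
```

View pics/m8.png

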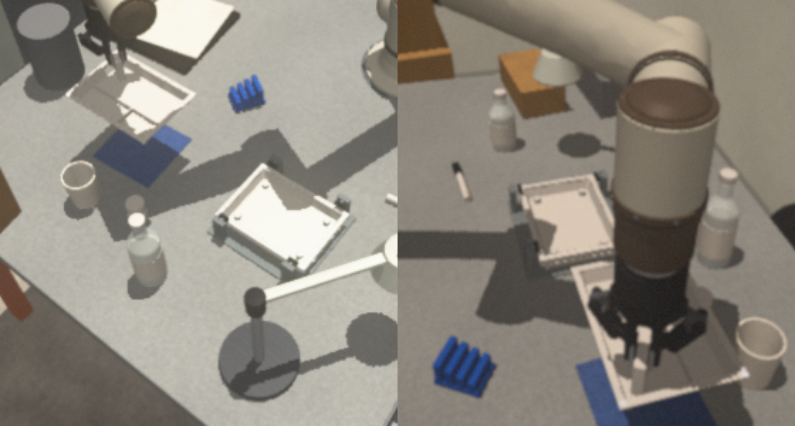

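The tray is held level over the mat. The middle tray is seated, the lamp is clear, and the bystanders have not moved. A small trim of about 3 mm, then I'll hand in.

Emit:
play_rows:
  series:
    - [-0.0015,0,0.003,0,0,0,0.01]
    - [0,0,0,0,0,0,0.01]
    - [0,0,0,0,0,0,0.01]
    - [0,0,0,0,0,0,0.01]

```text
clock: 15.3
position: [526.8, -412.5, 194.8]
ee_rot: [-0.176, -0.685, 0.685, 0.175]
contact_force: [-0.6, 0.7, -1.7]
gripper_width: 14.4
```

```bash
python3 -c "
from h import *
goto([527,-412,192],[.8753,-.484,0])
print(job_done())"
```

```text
t 15.3 p [ 526.8 -412.5  194.8] shift [ 0.0001  0.0028 -0.0005] turn [-0.     0.003 -0.002] axes x [-0.877  0.481 -0.002] y [ 0.002 -0.001 -1.   ] F [-0.6  0.7 -1.7] w 14.4
the job is handed in; nothing more can be done
None
```

The job is handed in at about 15 s on the robot's clock, and I saw nothing wrong in the last checks.

- **Lamp:** I swung the arm about 52° clockwise. The head now stands at roughly y = 315 mm, well clear of the holder.
- **Peel:** I gripped the thumb grip and tipped the top tray about 8.6° around its far corner. In the pictures that corner was still seated while the thumb corner was up roughly 35 mm. I then lifted it straight off and levelled it.
- **Final hold:** The tray is level to within about 1°. Its centre is about 2 mm from my mat estimate of (567, -339), with its floor about 153 mm above the table. These come from the tool pose with the grip assumed not to have slipped. The predicted rim matched both camera views to a couple of pixels.
- **Everything else:** The last picture, taken before a final trim of about 4 mm, shows the middle tray still seated, the lamp clear, and the bystanders in view where they were. I judged that by eye, not by measurement.

The two cameras differed by about 2 mm on the mat centre, and the gripper read about 14.5 mm on the 16 mm grip.

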